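# Face up the wipes tub in its desk tray

## Task

Push the green-lidded tub back into the empty bay of the grey tray until it sits fully home against the back wall, and then, with it home, roll it round by the edge of its lid with a fingertip until its yellow label and seal strip face squarely out of the tray's open front. The tub is thin plastic and too wide to grip: feel for it slowly and press no harder than it takes to carry it round, keep it standing, and leave everything else where it is.

Things in the scene. Friction and masses are not known exactly. Their poses are not given: they have to be found in the camera images.
- tub_center (a point): Loose round plastic tub with a green screw lid: 104 mm across the lid (body below 100 mm), 62 mm tall, 0.27 to 0.59 kg (it may be part used). Point on its axis half-way up, 31 mm above the underside and below the flat lid top; x axis from the tub's axis to the middle of the label, z up. The lid is plain and flat to the rim. Thin plastic: more than 15 N in all (press and drag) dents it.
- tub_label (a point): Middle of the tub's yellow label with navy band and spot, on its side, 50 mm from the axis, 31 mm up. A yellow paper seal strip 16 mm wide runs from the label up over the rim and 30 mm onto the lid, so the label's direction shows from above.
- tub: The same tub; origin on its axis at the underside. Its smooth foot ring (radius 45 mm) slides on the tray (friction about 0.13) more easily than a fingertip on the lid (0.6 to 0.9). A fingertip touched down slowly (8 mm/s) on the lid about 40 mm from the axis, kept at 6 to 9 N and moved round the axis, carries the tub by 0.5 to 0.95 of its own angle, less for a full tub; under 2 N it only slips.
- bay_home (a point): Point on the tray's floor, 6 mm above the desk, under the tub's axis when it is fully home: 50 mm in front of the bay's back wall, midway between its side walls, on a pale blue paper insert 96 x 100 mm. Axes: x out of the open front, z up. The bay is 112 mm wide; side walls 30 mm high, 6 mm thick, ending 22 mm in front of this point; back wall 40 mm high.
- tray: Fixed grey steel tray, 230 mm deep (x), 242 mm wide, floor 6 mm thick; origin at the middle of its underside, x out of its open front. Bay points at x = -58, y = +59 and -59 mm; one bay holds the blue-lidded tub, the other is empty. In front of the bays the floor is flat. A fingertip dragging towards the back wall keeps the tub home, towards the front pulls it out.
- spare_tub_center (a point): Bystander: a blue-lidded tub of the same size and make, already home in the other bay with its pink label to the front. Point on its axis, half-way up; x axis to its label.
- spare_tub_label (a point): Middle of the blue-lidded tub's pink label.
- calculator_center (a point): Bystander: grey desk calculator 150 x 85 x 18 mm lying flat on the desk; point at its centre.
- stapler_center (a point): Bystander: red and black stapler 140 x 34 x 45 mm on the desk; point at its centre.
- sprayer_center (a point): Bystander: pale blue spray bottle with a white trigger head, 76 mm across, 173 mm tall; point on its axis 85 mm up.
Not all that is in view belongs to the job. Leave any brown or purple look-alike of the tub alone.

How it is judged:
On the way, in this order (a step that is already met when the one before it is completed fails the run):
1. the tub stands fully home in its bay (x of tub_center in the frame of bay_home below 0.005 m and horizontal distance between tub_center and bay_home below 0.009 m and z of tub_center in the frame of bay_home below 0.035 m and angle between tub_center's own z axis and vertical below 0.05 rad), for 0.2 s.
2. with the tub home, its label faces out of the open front (all of step 1 and angle between the x axis of tub_center and the x axis of bay_home, either way round below 0.14 rad and x of tub_label in the frame of bay_home above 0.03 m), for 0.2 s.
At the end, for the whole second after the job is handed in: The tub stands flat on the tray's floor in its bay, within 5 mm of touching the back wall, at rest, its label facing out of the open front within 8 degrees (0.14 rad); nothing else has been moved (all of step 2 and linear speed of tub below 0.01 m/s and angular speed of tub below 0.05 rad/s).
It fails at once if the tub is pushed or pressed with more than 15 N (contact force between the fingers and tub above 15 N).
It fails at once if the tub is tipped by more than 11 degrees or lifted 10 mm (angle between tub_center's own z axis and vertical above 0.2 rad or z of tub_center in the frame of bay_home above 0.041 m).
It fails at once if the blue-lidded tub is moved by more than 8 mm or turned out of line (distance of spare_tub_center from where it was at the start of the episode above 0.008 m or distance of spare_tub_label from where it was at the start of the episode above 0.015 m).
It fails at once if the calculator, stapler or spray bottle is moved by more than 10 mm (distance of any of calculator_center, stapler_center, sprayer_center from where it was at the start of the episode above 0.01 m).
It also fails if it takes over 72 s, if anything falls off the work surface, if the arm or the gripper's body presses on something with over 40 N, if the wrist force passes 120 N, or if a joint passes its speed limit or range.

## Robot

A 7-joint arm with a two-finger parallel gripper is mounted at the origin on the work surface. World frame = base frame: x ahead of the robot, y to its left, z up, the work surface at z = 0. Lengths are in m, angles in rad, forces in N, time in s.
With the tool pointing down it reaches from about 0.4 to 0.9 m from the base axis. Payload 5.5 kg.
Tool frame: the origin (TCP) lies at the very end of the fingers, on their centre line; the grasp point (between the pads) lies 19 mm behind it; z points along the fingers, y is the line along which they close (so a half turn about z gives the same grasp; the last joint's range is limited). The gripper opens to 92 mm and grips with 3 to 60 N. Pads are 19 mm wide; open, the fingers measure 130 mm over their backs; the gripper's body (75 mm by 190 mm) begins 47 mm behind the grasp point.
Start: joints at [-0.946, 0.501, -0.427, 1.55, 0.221, 1.138, -0.21], TCP at [0.23, 0.608, 0.227] pointing down, gripper open.
Joint ranges: [-2.88, 2.88], [-0.31, 2.03], [-1.54, 1.56], [0.2, 2.42], [-1.41, 4.55], [0.19, 2.02], [-2.57, 2.57]. Speed limits (rad/s): [2.57, 2.57, 3.14, 3.14, 3.14, 3.14, 3.14].

## Interface

Orientations are given as a 3x3 rotation matrix whose columns are the frame's x, y, z axes.
In Python, from rig import ctrl gives the robot as it stands. The module is installed in compiled form; this text tells all that it offers.
- The arm moves only by the tool arm_command, never from a script. Its argument "plan" is a list of rows, each an object of numbers: "dx", "dy", "dz": the shift along the tool's x, y, z in m; "ax", "ay", "az": the turn, a rotation vector about the tool's x, y, z in degrees; "fingers": the finger opening in m, from 0 to 0.0918. In form: [{"dx": .., "dy": .., "dz": .., "ax": .., "ay": .., "az": .., "fingers": ..}, ...]. A call has 1 to 10 rows; each row shifts and turns the commanded pose from where the row before left it, along the tool's axes as they then stand; what a row does not reach is not made up. A row lasts 1/10 s, in which the tool goes at most 50 mm and 8.59 degrees, less where a joint would pass 70% of its speed; a pose out of reach is approached as far as the arm can. A call is refused whole if a number of a shift passes 0.05 or a number of a turn 8.59, either way. A call with a gripper value outside its range is refused whole. The fingers move at their own pace and stop on an object; "force" is the grip in N (left out, the last holds). Time passes only in rows, so rows that do not move let the fingers close. It gives the time, the measured TCP pose, the force, the opening and the grip force at its end, in the units of the state.
- ctrl.read_state(): the state, without advancing time (a new reading comes with each control period).
- ctrl.camera(name): name is "scene" or "side" or "wrist"; returns a dict with "frame" (384x512x3 uint8, red, green, blue), "K" (3x3 intrinsics, pixels), "R" (3x3) and "t" (3): a world point X has camera coordinates R X + t. Camera axes: x right, y down, z forward; pixel columns grow to the right and rows downward; lengths in m; the calibration is good to about 2 mm. The wrist camera is an equidistant fisheye: a pixel r from the principal point sees the ray r / f radians off the axis. A picture is of the moment at which its call begins. There is no depth.
- ctrl.close_job(): hands the job in; it is judged then, once.
The state is a dict: "time_s": time; "joint_positions": joint angles; "joint_velocities": joint speeds; "effort": joint torques, N m; "position": TCP position; "tcp_rot": TCP orientation; "contact_force": force on the tool from outside, world axes, zero at the start; "moment": the same for the moment, N m; "width": opening from 0.0 (shut) to 1.0 (fully open); "grip_force": force on a finger pad.
Only numpy, scipy, OpenCV 4.12 (cv2) and the standard library are available. Lean on these libraries where they do the work, as an engineer would, in place of code of your own. Each camera call takes 0.05 s, during which the arm holds its last target. There are 200 camera calls.

## Working session

There is one attempt and no reset: what is moved stays moved. The work goes in short steps, Python scripts to look and compute and a tool call to move; the robot and the scene stay as the last step left them, time stands still between calls to the robot, and variables do not carry over. Pictures are saved under pics/ and viewed, at most 10 in all, crops included, and the job is handed in when it is done.

Besides the shell and the picture viewer there is one more tool, called after "Emit:" as name(argument=value, ...), one argument or row to a line, values as JSON. arm_command: Moves the arm, as the interface text tells. Its arguments: {"type":"object","properties":{"plan":{"type":"array"},"force":{"type":"number"}},"required":["plan"]}

```bash
mkdir -p pics; cat > h.py <<'E'
import numpy as np, cv2
from rig import ctrl
def cam(n):
    c=ctrl.camera(n); return c
def ray(c,u,v,fish=False):
    K=np.array(c["K"]);R=np.array(c["R"]);t=np.array(c["t"])
    x=(u-K[0,2])/K[0,0];y=(v-K[1,2])/K[1,1]
    if fish:
        r=np.hypot(x,y); d=np.array([x*np.sin(r)/max(r,1e-9),y*np.sin(r)/max(r,1e-9),np.cos(r)])
    else: d=np.array([x,y,1.])
    return -R.T@t, R.T@d
def onz(c,u,v,z,fish=False):
    o,d=ray(c,u,v,fish); return o+d*(z-o[2])/d[2]
def save(c,n): cv2.imwrite("pics/"+n,c["frame"][:,:,::-1])
E
python3 - <<'E'
from h import *
a=cam("scene");b=cam("side")
save(a,"a.png")
save(b,"b.png")
s=ctrl.read_state();print(s["position"],s["tcp_rot"],s["contact_force"])
for c in(a,b):print(c["K"],-np.array(c["R"]).T@c["t"])
E
```

```text
[0.229882   0.60730871 0.22578738] [[-9.35277285e-01  3.53915193e-01 -6.59972313e-04]
 [ 3.53915806e-01  9.35275891e-01 -1.61558034e-03]
 [ 4.54777641e-05 -1.74459023e-03 -9.99998477e-01]] [ 0.12978666 -0.31978116 -0.87571799]
[[386.9952875    0.         260.46865309]
 [  0.         386.9952875  193.3563202 ]
 [  0.           0.           1.        ]] [ 1.02432581 -0.17581527  0.7354923 ]
[[413.63125838   0.         252.81542259]
 [  0.         413.63125838 193.10997462]
 [  0.           0.           1.        ]] [ 0.23207631 -0.68281979  0.97891903]
```

View pics/a.png

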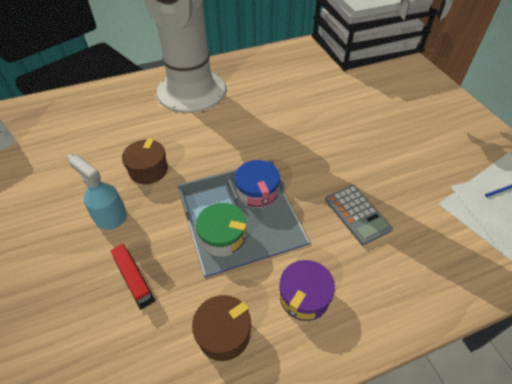

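View pics/b.png

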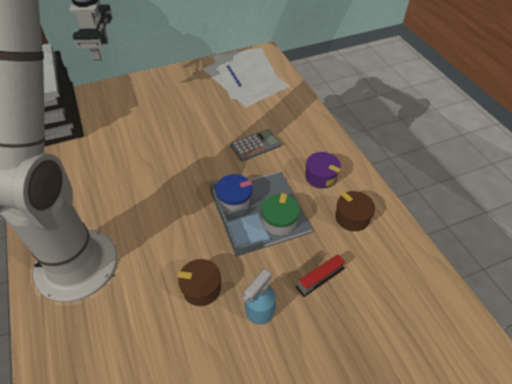

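Scene view: the green tub is at about (221,224), the blue one at (258,178), and the tray corners at about (180,184), (205,275) and (307,240). Side view: the empty bay's blue insert is at about (248,231), the green lid at (280,209) and the blue lid at (234,188). Now I'll measure these.

```bash
cat >> h.py <<'E'
def lid(c,hlo,hhi,z=0.068,fish=False,near=None):
    hsv=cv2.cvtColor(c["frame"],cv2.COLOR_RGB2HSV)
    m=cv2.inRange(hsv,(hlo,110,30),(hhi,255,255))
    n,l,st,ce=cv2.connectedComponentsWithStats(m)
    k=1+np.argmax(st[1:,4]); m=(l==k).astype(np.uint8)
    ct=max(cv2.findContours(m,cv2.RETR_EXTERNAL,cv2.CHAIN_APPROX_NONE)[0],key=len)
    ct=cv2.convexHull(ct)[:,0]
    P=np.array([onz(c,u,v,z,fish)[:2] for u,v in ct])
    # ellipse-area centroid / enclosing circle
    (x,y),r=cv2.minEnclosingCircle((P*1000).astype(np.float32))
    return np.array([x,y])/1000,r/1000,P
def blob(c,lo,hi,cen,rad,z=0.068,fish=False):
    hsv=cv2.cvtColor(c["frame"],cv2.COLOR_RGB2HSV)
    vs,us=np.nonzero(cv2.inRange(hsv,lo,hi))
    P=np.array([onz(c,u,v,z,fish)[:2] for u,v in zip(us,vs)])
    return P[np.linalg.norm(P-cen,axis=1)<rad]
E
python3 - <<'E'
from h import *
d=np.degrees
for n in("scene","side"):
    c=cam(n)
    g,r,_=lid(c,45,85); b,rb,_=lid(c,105,125)
    print(n,"green",g,r,"blue",b,rb)
    y=blob(c,(18,100,90),(35,255,255),g,0.051); v=y.mean(0)-g
    print(" seal",len(y),v,d(np.arctan2(v[1],v[0])))
    y=blob(c,(150,60,90),(179,255,255),b,0.051)
    if len(y): v=y.mean(0)-b; print(" pink",len(y),v,d(np.arctan2(v[1],v[0])))
    if n=="side":
        hsv=cv2.cvtColor(c["frame"],cv2.COLOR_RGB2HSV); m=cv2.inRange(hsv,(95,30,100),(115,110,255)); m[:205]=0;m[260:]=0;m[:,:215]=0;m[:,290:]=0
        vs,us=np.nonzero(m);print(len(us),us.min(),us.max(),vs.min(),vs.max(),hsv[231,248],hsv[225,225]);print("ins",onz(c,us.mean(),vs.mean(),.006))
    if n=="scene": 
        for p in((180,184),(205,275),(307,240)):print(onz(c,*p,.006))
s=cam("side")["frame"];cv2.imwrite("pics/c.png",cv2.resize(s[160:260,190:330,::-1],None,fx=5,fy=5,interpolation=cv2.INTER_CUBIC))
E
```

```text
scene green [ 0.56325159 -0.08039926] 0.05412673187255859 blue [0.47314404 0.03909986] 0.056056297302246094
 seal 108 [0.0163609  0.03039737] 61.70934397687539
 pink 96 [ 0.03216274 -0.00031624] -0.5633406676512625
[ 0.37003491 -0.12802162  0.006     ]
[ 0.63224334 -0.14216809  0.006     ]
[0.63427151 0.09212718 0.006     ]
side green [ 0.55424524 -0.08420517] 0.053360881805419924 blue [0.46158426 0.03323019] 0.055049873352050784
 seal 44 [0.02118873 0.03140014] 55.9886280511969
 pink 45 [0.03659836 0.00623774] 9.67242313619481
921 228 269 213 245 [103  58 155] [90  7 74]
ins [ 0.46361296 -0.07475595  0.006     ]
```

View pics/c.png

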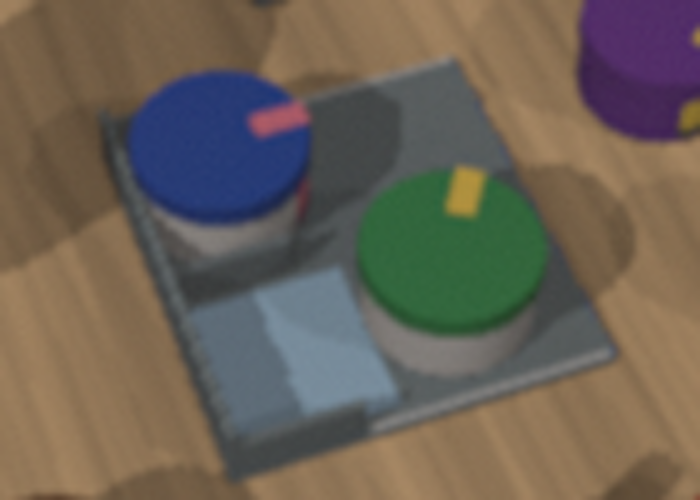

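```bash
cat >> h.py <<'E'
from scipy.optimize import least_squares
def fitfar(c,P,g,R=0.052):
    o=-np.array(c["R"]).T@c["t"]; d=(g-o[:2]);d/=np.linalg.norm(d)
    Q=P[(P-g)@d>0.0]
    return least_squares(lambda x:np.linalg.norm(Q-x,axis=1)-R,g,loss="soft_l1",f_scale=.001).x
E
python3 - <<'E'
from h import *
cs={n:cam(n) for n in("scene","side")}
for n,c in cs.items():
    for h in((45,85),(105,125)):
        g,r,P=lid(c,*h); print(n,h,fitfar(c,P,g).round(4))
c=cs["side"]
for p in((280.6,172),(313,230.4),(237,255)):print("corner",onz(c,*p,.006).round(4))
print("backtop",onz(c,211,183,.046).round(4))
def tri(p,q):
    o1,d1=ray(cs["scene"],*p);o2,d2=ray(c,*q)
    s=np.linalg.lstsq(np.c_[d1,-d2],o2-o1,rcond=None)[0];return (o1+s[0]*d1).round(3),(o2+s[1]*d2).round(3)
print("sprayer head",tri((85,170),(258,285)))
print("sprayer body",onz(cs["scene"],107,205,.06),onz(c,260,303,.1))
print("stapler",onz(cs["scene"],132,276,.03),"brown",onz(c,201,280,.06))
E
```

```text
scene (45, 85) [ 0.5614 -0.0798]
scene (105, 125) [0.4691 0.0383]
side (45, 85) [ 0.5544 -0.0833]
side (105, 125) [0.4616 0.0362]
corner [0.6386 0.0902 0.006 ]
corner [ 0.6319 -0.1447  0.006 ]
corner [ 0.4056 -0.1386  0.006 ]
backtop [0.4132 0.0961 0.046 ]
sprayer head (array([ 0.395, -0.308,  0.155]), array([ 0.395, -0.309,  0.154]))
sprayer body [ 0.41811291 -0.29570976  0.06      ] [ 0.39307512 -0.32630761  0.1       ]
stapler [ 0.59281284 -0.27962935  0.03      ] brown [ 0.28983393 -0.20124992  0.06      ]
```

Emit:
arm_command(
  plan=[
    {"az": -6.9,"dz": -0.03,"fingers": 0.06},
    {"az": -6.9,"dz": -0.03},
    {"az": -6.9},
    {"dx": -0.04,"dy": -0.05},
    {"dx": -0.04,"dy": -0.05},
    {"dx": -0.04,"dy": -0.05},
    {"dx": -0.04,"dy": -0.05},
    {"dx": -0.04,"dy": -0.05},
    {"dx": -0.04,"dy": -0.05},
  ],
)

```text
validation failed for argument at $.pl...
```

Emit:
arm_command(
  plan=[
    {"dx": 0.0,"dy": 0.0,"dz": -0.03,"ax": 0.0,"ay": 0.0,"az": -6.9,"fingers": 0.06},
    {"dx": 0.0,"dy": 0.0,"dz": -0.03,"ax": 0.0,"ay": 0.0,"az": -6.9,"fingers": 0.06},
    {"dx": 0.0,"dy": 0.0,"dz": 0.0,"ax": 0.0,"ay": 0.0,"az": -6.9,"fingers": 0.06},
  ],
)

```text
time_s: 0.65
position: [0.2304, 0.6105, 0.2918]
tcp_rot: [[-1.0, -0.004, 0.003], [-0.004, 1.0, 0.007], [-0.003, 0.007, -1.0]]
contact_force: [1.0, 0.4, 0.9]
width: 0.785
grip_force: 0.0
```

Emit:
arm_command(
  plan=[
    {"dx": -0.031,"dy": -0.049},
    {"dx": -0.031,"dy": -0.049},
    {"dx": -0.031,"dy": -0.049},
    {"dx": -0.031,"dy": -0.049},
    {"dx": -0.031,"dy": -0.049},
    {"dx": -0.031,"dy": -0.049},
    {"dx": -0.031,"dy": -0.049},
  ],
)

```text
validation failed for argument at $.pl...
```

Emit:
arm_command(
  plan=[
    {"dx": -0.031,"dy": -0.049},
    {"dx": -0.031,"dy": -0.049},
    {"dx": -0.031,"dy": -0.049},
    {"dx": -0.031,"dy": -0.049},
    {"dx": -0.031,"dy": -0.049},
    {"dx": -0.031,"dy": -0.049},
    {"dx": -0.031,"dy": -0.049},
    {"dx": 0.0},
    {"dx": 0.0},
  ],
)

```text
validation failed for argument at $.pl...
```

```bash
python3 - <<'E'
from h import *
c=cam("wrist");save(c,"w.png");print(c["K"],-np.array(c["R"]).T@c["t"],np.array(c["R"]).round(2))
g,r,P=lid(c,45,85,fish=True);b,rb,P2=lid(c,105,125,fish=True)
print(g,r,b,rb,ctrl.read_state()["position"])
y=blob(c,(18,100,90),(35,255,255),g,0.051,fish=True)
if len(y): v=y.mean(0)-g;print(v,np.degrees(np.arctan2(v[1],v[0])))
E
```

```text
[[297.31863964   0.         251.27785508]
 [  0.         297.31863964 193.48148563]
 [  0.           0.           1.        ]] [0.15761435 0.6084214  0.4492701 ] [[-0.    1.    0.01]
 [ 0.96  0.    0.27]
 [ 0.27  0.01 -0.96]]Traceback (most recent call last):
  File "<stdin>", line 3, in <module>
  File "h.py", line 19, in lid
    k=1+np.argmax(st[1:,4]); m=(l==k).astype(np.uint8)
        ~~~~~~~~~^^^^^^^^^^
    return _wrapfunc(a, 'argmax', axis=axis, out=out, **kwds)
    return bound(*args, **kwds)
ValueError: attempt to get argmax of an empty sequence
```

View pics/w.png

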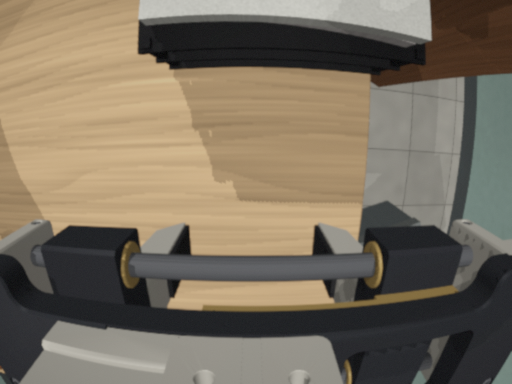

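The wrist view shows bare desk, because the moves were refused: every key is needed in each row. The fingers are at (165,265) and (340,265), and image-up is −x.

Emit:
arm_command(
  plan=[
    {"dx": -0.031,"dy": -0.049,"dz": 0,"ax": 0,"ay": 0,"az": 0,"fingers": 0.06},
    {"dx": -0.031,"dy": -0.049,"dz": 0,"ax": 0,"ay": 0,"az": 0,"fingers": 0.06},
    {"dx": -0.031,"dy": -0.049,"dz": 0,"ax": 0,"ay": 0,"az": 0,"fingers": 0.06},
    {"dx": -0.031,"dy": -0.049,"dz": 0,"ax": 0,"ay": 0,"az": 0,"fingers": 0.06},
    {"dx": -0.031,"dy": -0.049,"dz": 0,"ax": 0,"ay": 0,"az": 0,"fingers": 0.06},
    {"dx": -0.031,"dy": -0.049,"dz": 0,"ax": 0,"ay": 0,"az": 0,"fingers": 0.06},
    {"dx": -0.031,"dy": -0.049,"dz": 0,"ax": 0,"ay": 0,"az": 0,"fingers": 0.06},
  ],
)

```text
time_s: 1.4
position: [0.4176, 0.3099, 0.2864]
tcp_rot: [[-1.0, 0.003, -0.0], [0.003, 1.0, -0.0], [0.0, -0.0, -1.0]]
contact_force: [0.4, 0.2, -0.1]
width: 0.657
grip_force: 0.0
```

Emit:
arm_command(
  plan=[
    {"dx": -0.031,"dy": -0.049,"dz": 0,"ax": 0,"ay": 0,"az": 0,"fingers": 0.06},
    {"dx": -0.031,"dy": -0.049,"dz": 0,"ax": 0,"ay": 0,"az": 0,"fingers": 0.06},
    {"dx": -0.031,"dy": -0.049,"dz": 0,"ax": 0,"ay": 0,"az": 0,"fingers": 0.06},
    {"dx": -0.031,"dy": -0.049,"dz": 0,"ax": 0,"ay": 0,"az": 0,"fingers": 0.06},
    {"dx": -0.031,"dy": -0.049,"dz": 0,"ax": 0,"ay": 0,"az": 0,"fingers": 0.06},
    {"dx": -0.031,"dy": -0.049,"dz": 0,"ax": 0,"ay": 0,"az": 0,"fingers": 0.06},
    {"dx": -0.031,"dy": -0.049,"dz": 0,"ax": 0,"ay": 0,"az": 0,"fingers": 0.06},
    {"dx": 0,"dy": 0,"dz": 0,"ax": 0,"ay": 0,"az": 0,"fingers": 0.06},
    {"dx": 0,"dy": 0,"dz": 0,"ax": 0,"ay": 0,"az": 0,"fingers": 0.06},
  ],
)

```text
time_s: 2.3
position: [0.6038, 0.0144, 0.2855]
tcp_rot: [[-1.0, 0.006, -0.002], [0.006, 1.0, -0.0], [0.002, -0.0, -1.0]]
contact_force: [-0.6, 0.7, -0.0]
width: 0.655
grip_force: 0.0
```

```bash
python3 - <<'E'
from h import *
c=cam("wrist");save(c,"w2.png");s=ctrl.read_state();print(s["position"],s["contact_force"],s["joint_positions"].round(2) if hasattr(s["joint_positions"],'round') else 0)
g,r,P=lid(c,45,85,fish=True);b,rb,P2=lid(c,105,125,fish=True)
print(g,r,b,rb)
y=blob(c,(18,100,90),(35,255,255),g,0.051,fish=True)
if len(y): v=y.mean(0)-g;print(v,np.degrees(np.arctan2(v[1],v[0])))
E
```

```text
[0.60339479 0.01651892 0.28581437] [-0.61642673  0.10662149  0.69718159] [ 0.07  0.34 -0.18  1.61  0.07  1.2   1.44]
[ 0.55800647 -0.07923807] 0.05145893859863281 [0.46602737 0.037569  ] 0.05255527877807617
[0.02159441 0.02750329] 51.86251008275429
```

View pics/w2.png

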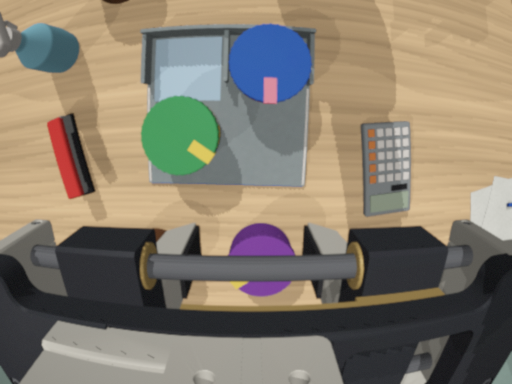

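The wrist view shows the tray from above: green lid (180,135) with its seal at (200,152), blue lid (270,63), tray front corners (150,183) and (305,186), blue insert (155–222, 37–100).

```bash
python3 - <<'E'
from h import *
c=cam("wrist")
for p,z in (((150,183.5),.006),((305.5,186.5),.006),((143,31),.046),((315,30),.046),((149,84),.036),((226,82),.036),((143,84),.036)):print(p,onz(c,*p,z,True).round(4))
b,rb,P2=lid(c,105,125,fish=True)
y=blob(c,(150,60,90),(179,255,255),b,0.051,fish=True);v=y.mean(0)-b;print(np.degrees(np.arctan2(v[1],v[0])))
hsv=cv2.cvtColor(c["frame"],cv2.COLOR_RGB2HSV);m=cv2.inRange(hsv,(95,25,90),(115,110,255));m[110:]=0;m[:,:145]=0;m[:,232:]=0;m[:30]=0
n,l,st,_=cv2.connectedComponentsWithStats(m);k=1+np.argmax(st[1:,4]);vs,us=np.nonzero(l==k)
r=cv2.minAreaRect(np.c_[us,vs].astype(np.float32));print(st[k]);print([onz(c,*q,.006,True).round(4)[:2] for q in cv2.boxPoints(r)])
E
```

```text
(150, 183.5) [ 0.6361 -0.1437  0.006 ]
(305.5, 186.5) [0.6418 0.0991 0.006 ]
(143, 31) [ 0.4082 -0.1334  0.046 ]
(315, 30) [0.414  0.1019 0.046 ]
(149, 84) [ 0.4851 -0.1271  0.036 ]
(226, 82) [ 0.4882 -0.018   0.036 ]
(143, 84) [ 0.4843 -0.1362  0.036 ]
-1.5076150838713747
[ 153   36   69   66 4123]
[array([ 0.4062, -0.1318]), array([ 0.4145, -0.0278]), array([ 0.5131, -0.0279]), array([ 0.5083, -0.1316])]
```

Emit:
arm_command(
  plan=[
    {"dx": -0.021,"dy": -0.049,"dz": 0,"ax": 0,"ay": 0,"az": 1.1,"fingers": 0.06},
    {"dx": -0.021,"dy": -0.048,"dz": 0.02,"ax": 0,"ay": 0,"az": 0,"fingers": 0.06},
    {"dx": 0,"dy": 0,"dz": 0.045,"ax": 0,"ay": 0,"az": 0,"fingers": 0.06},
    {"dx": 0,"dy": 0,"dz": 0.045,"ax": 0,"ay": 0,"az": 0,"fingers": 0.06},
    {"dx": 0,"dy": 0,"dz": 0.045,"ax": 0,"ay": 0,"az": 0,"fingers": 0.06},
    {"dx": 0,"dy": 0,"dz": 0.04,"ax": 0,"ay": 0,"az": 0,"fingers": 0.06},
    {"dx": 0,"dy": 0,"dz": 0.03,"ax": 0,"ay": 0,"az": 0,"fingers": 0.06},
    {"dx": 0,"dy": 0,"dz": 0.0,"ax": 0,"ay": 0,"az": 0,"fingers": 0.06},
    {"dx": 0,"dy": 0,"dz": 0.0,"ax": 0,"ay": 0,"az": 0,"fingers": 0.06},
  ],
)

```text
time_s: 3.3
position: [0.6415, -0.0711, 0.0643]
tcp_rot: [[-1.0, 0.018, -0.001], [0.018, 1.0, 0.001], [0.001, 0.001, -1.0]]
contact_force: [1.5, -0.3, 0.7]
width: 0.65
grip_force: 0.0
```

Emit:
arm_command(
  plan=[
    {"dx": 0,"dy": -0.01,"dz": 0.014,"ax": 0,"ay": 0,"az": 0.3,"fingers": 0.06},
    {"dx": 0,"dy": 0,"dz": 0.02,"ax": 0,"ay": 0,"az": 0,"fingers": 0.06},
    {"dx": 0.01,"dy": 0,"dz": 0,"ax": 0,"ay": 0,"az": 0,"fingers": 0.06},
    {"dx": 0.005,"dy": 0,"dz": 0,"ax": 0,"ay": 0,"az": 0,"fingers": 0.06},
    {"dx": 0.002,"dy": 0,"dz": 0,"ax": 0,"ay": 0,"az": 0,"fingers": 0.06},
    {"dx": 0,"dy": 0,"dz": 0,"ax": 0,"ay": 0,"az": 0,"fingers": 0.06},
  ],
)

```text
time_s: 3.9
position: [0.625, -0.0825, 0.0313]
tcp_rot: [[-1.0, 0.025, 0.002], [0.025, 1.0, -0.0], [-0.002, -0.0, -1.0]]
contact_force: [0.6, -0.1, -1.1]
width: 0.649
grip_force: 0.0
```

Emit:
arm_command(
  plan=[
    {"dx": 0.002,"dy": 0,"dz": 0,"ax": 0,"ay": 0,"az": 0,"fingers": 0.06},
    {"dx": 0.002,"dy": 0,"dz": 0,"ax": 0,"ay": 0,"az": 0,"fingers": 0.06},
    {"dx": 0.002,"dy": 0,"dz": 0,"ax": 0,"ay": 0,"az": 0,"fingers": 0.06},
    {"dx": 0.002,"dy": 0,"dz": 0,"ax": 0,"ay": 0,"az": 0,"fingers": 0.06},
    {"dx": 0.002,"dy": 0,"dz": 0,"ax": 0,"ay": 0,"az": 0,"fingers": 0.06},
    {"dx": 0.002,"dy": 0,"dz": 0,"ax": 0,"ay": 0,"az": 0,"fingers": 0.06},
    {"dx": 0.002,"dy": 0,"dz": 0,"ax": 0,"ay": 0,"az": 0,"fingers": 0.06},
    {"dx": 0.002,"dy": 0,"dz": 0,"ax": 0,"ay": 0,"az": 0,"fingers": 0.06},
    {"dx": 0.002,"dy": 0,"dz": 0,"ax": 0,"ay": 0,"az": 0,"fingers": 0.06},
    {"dx": 0.002,"dy": 0,"dz": 0,"ax": 0,"ay": 0,"az": 0,"fingers": 0.06},
  ],
)

```text
time_s: 4.9
position: [0.6044, -0.082, 0.0299]
tcp_rot: [[-1.0, 0.025, 0.0], [0.025, 1.0, -0.0], [-0.0, -0.0, -1.0]]
contact_force: [-0.1, 0.4, 0.0]
width: 0.652
grip_force: 0.4
```

```bash
cat > m.py <<'E'
from h import *
c=cam("wrist");s=ctrl.read_state();print(s["time_s"],np.round(s["position"],4),np.round(s["contact_force"],1),np.round(s["tcp_rot"],3)[:,0])
g,r,P=lid(c,45,85,fish=True);print("green",g,r)
y=blob(c,(18,100,90),(35,255,255),g,0.05,fish=True)
if len(y): v=y.mean(0)-g;print("seal",len(y),v,np.degrees(np.arctan2(v[1],v[0])))
for n in("scene","side"):
    c=cam(n);g,r,P=lid(c,45,85)
    f=fitfar(c,P,g);print(n,f,r)
    y=blob(c,(18,100,90),(35,255,255),f,0.05)
    if len(y): v=y.mean(0)-f;print("seal",len(y),v,np.degrees(np.arctan2(v[1],v[0])))
E
python3 m.py
```

```text
4.95 [ 0.6039 -0.082   0.0299] [ 0.8 -0.5 -0.4] [-1.     0.025  0.   ]
green [ 0.55247131 -0.08136736] 0.05133840942382813
seal 2356 [0.01995412 0.02815907] 54.677792227527966
scene [ 0.55748931 -0.08832682] 0.02822327423095703
seal 4 [0.01283114 0.04519773] 74.1513373761254
side [ 0.54478601 -0.08537087] 0.052577106475830075
seal 42 [0.02328478 0.02949374] 51.70952969153435
```

Emit:
arm_command(
  plan=[
    {"dx": 0.003,"dy": 0,"dz": 0,"ax": 0,"ay": 0,"az": 0,"fingers": 0.06},
    {"dx": 0.003,"dy": 0,"dz": 0,"ax": 0,"ay": 0,"az": 0,"fingers": 0.06},
    {"dx": 0.003,"dy": 0,"dz": 0,"ax": 0,"ay": 0,"az": 0,"fingers": 0.06},
    {"dx": 0.003,"dy": 0,"dz": 0,"ax": 0,"ay": 0,"az": 0,"fingers": 0.06},
    {"dx": 0.003,"dy": 0,"dz": 0,"ax": 0,"ay": 0,"az": 0,"fingers": 0.06},
    {"dx": 0.003,"dy": 0,"dz": 0,"ax": 0,"ay": 0,"az": 0,"fingers": 0.06},
    {"dx": 0.003,"dy": 0,"dz": 0,"ax": 0,"ay": 0,"az": 0,"fingers": 0.06},
    {"dx": 0.003,"dy": 0,"dz": 0,"ax": 0,"ay": 0,"az": 0,"fingers": 0.06},
    {"dx": 0.003,"dy": 0,"dz": 0,"ax": 0,"ay": 0,"az": 0,"fingers": 0.06},
    {"dx": 0.003,"dy": 0,"dz": 0,"ax": 0,"ay": 0,"az": 0,"fingers": 0.06},
  ],
)

```text
time_s: 6.05
position: [0.5742, -0.0812, 0.0299]
tcp_rot: [[-1.0, 0.025, 0.0], [0.025, 1.0, 0.0], [-0.0, 0.0, -1.0]]
contact_force: [1.0, -0.5, -0.1]
width: 0.656
grip_force: 0.5
```

Emit:
arm_command(
  plan=[
    {"dx": 0.003,"dy": 0,"dz": 0,"ax": 0,"ay": 0,"az": 0,"fingers": 0.06},
    {"dx": 0.003,"dy": 0,"dz": 0,"ax": 0,"ay": 0,"az": 0,"fingers": 0.06},
    {"dx": 0.003,"dy": 0,"dz": 0,"ax": 0,"ay": 0,"az": 0,"fingers": 0.06},
    {"dx": 0.003,"dy": 0,"dz": 0,"ax": 0,"ay": 0,"az": 0,"fingers": 0.06},
    {"dx": 0.003,"dy": 0,"dz": 0,"ax": 0,"ay": 0,"az": 0,"fingers": 0.06},
    {"dx": 0.003,"dy": 0,"dz": 0,"ax": 0,"ay": 0,"az": 0,"fingers": 0.06},
    {"dx": 0.003,"dy": 0,"dz": 0,"ax": 0,"ay": 0,"az": 0,"fingers": 0.06},
    {"dx": 0.003,"dy": 0,"dz": 0,"ax": 0,"ay": 0,"az": 0,"fingers": 0.06},
    {"dx": 0.003,"dy": 0,"dz": 0,"ax": 0,"ay": 0,"az": 0,"fingers": 0.06},
    {"dx": 0.003,"dy": 0,"dz": 0,"ax": 0,"ay": 0,"az": 0,"fingers": 0.06},
  ],
)

```text
time_s: 7.05
position: [0.5442, -0.0805, 0.0299]
tcp_rot: [[-1.0, 0.025, 0.0], [0.025, 1.0, 0.0], [-0.0, 0.0, -1.0]]
contact_force: [0.5, -0.7, 0.0]
width: 0.652
grip_force: 0.5
```

```bash
python3 m.py; python3 -c "
from h import *
c=cam('wrist');save(c,'w3.png')"
```

```text
7.1 [ 0.5434 -0.0805  0.0297] [-0.8  0.1 -0.1] [-1.     0.025  0.001]
green [ 0.49203699 -0.08001953] 0.05151731872558594
seal 2344 [0.02008756 0.02824115] 54.57625319302432
scene [ 0.52891899 -0.10010119] 0.029183687210083006
seal 52 [0.02929021 0.02770057] 43.40226887898759
side [ 0.48313456 -0.08380787] 0.05367672348022461
seal 41 [0.02407855 0.03093096] 52.100627007418396
```

View pics/w3.png

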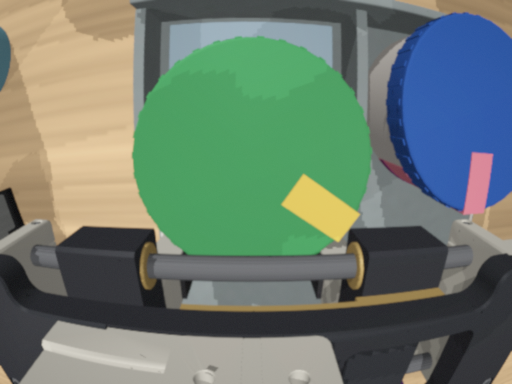

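The tub sits central between the bay walls (walls at columns ~150 and ~362, lid 135–370) and there is still floor behind it. I'll keep pushing, more slowly.

Emit:
arm_command(
  plan=[
    {"dx": 0.0025,"dy": 0,"dz": 0,"ax": 0,"ay": 0,"az": 0,"fingers": 0.06},
    {"dx": 0.0025,"dy": 0,"dz": 0,"ax": 0,"ay": 0,"az": 0,"fingers": 0.06},
    {"dx": 0.0025,"dy": 0,"dz": 0,"ax": 0,"ay": 0,"az": 0,"fingers": 0.06},
    {"dx": 0.0025,"dy": 0,"dz": 0,"ax": 0,"ay": 0,"az": 0,"fingers": 0.06},
    {"dx": 0.0025,"dy": 0,"dz": 0,"ax": 0,"ay": 0,"az": 0,"fingers": 0.06},
    {"dx": 0.0025,"dy": 0,"dz": 0,"ax": 0,"ay": 0,"az": 0,"fingers": 0.06},
    {"dx": 0.0025,"dy": 0,"dz": 0,"ax": 0,"ay": 0,"az": 0,"fingers": 0.06},
    {"dx": 0.0025,"dy": 0,"dz": 0,"ax": 0,"ay": 0,"az": 0,"fingers": 0.06},
    {"dx": 0.001,"dy": 0,"dz": 0,"ax": 0,"ay": 0,"az": 0,"fingers": 0.06},
    {"dx": 0.001,"dy": 0,"dz": 0,"ax": 0,"ay": 0,"az": 0,"fingers": 0.06},
  ],
)

```text
time_s: 8.25
position: [0.5222, -0.08, 0.0299]
tcp_rot: [[-1.0, 0.025, -0.0], [0.025, 1.0, 0.0], [0.0, 0.0, -1.0]]
contact_force: [0.9, -0.7, -1.1]
width: 0.654
grip_force: 0.4
```

Emit:
arm_command(
  plan=[
    {"dx": 0.0007,"dy": 0,"dz": 0,"ax": 0,"ay": 0,"az": 0,"fingers": 0.06},
    {"dx": 0.0007,"dy": 0,"dz": 0,"ax": 0,"ay": 0,"az": 0,"fingers": 0.06},
    {"dx": 0.0007,"dy": 0,"dz": 0,"ax": 0,"ay": 0,"az": 0,"fingers": 0.06},
    {"dx": 0.0007,"dy": 0,"dz": 0,"ax": 0,"ay": 0,"az": 0,"fingers": 0.06},
  ],
)

```text
time_s: 8.65
position: [0.5196, -0.0798, 0.0299]
tcp_rot: [[-1.0, 0.025, 0.0], [0.025, 1.0, 0.0], [-0.0, 0.0, -1.0]]
contact_force: [1.9, 0.2, -0.6]
width: 0.655
grip_force: 0.4
```

Emit:
arm_command(
  plan=[
    {"dx": 0.0007,"dy": 0,"dz": 0,"ax": 0,"ay": 0,"az": 0,"fingers": 0.06},
    {"dx": 0.0007,"dy": 0,"dz": 0,"ax": 0,"ay": 0,"az": 0,"fingers": 0.06},
    {"dx": 0.0007,"dy": 0,"dz": 0,"ax": 0,"ay": 0,"az": 0,"fingers": 0.06},
  ],
)

```text
time_s: 8.95
position: [0.5174, -0.0798, 0.0299]
tcp_rot: [[-1.0, 0.025, -0.0], [0.025, 1.0, 0.0], [0.0, 0.0, -1.0]]
contact_force: [1.0, -0.2, -0.2]
width: 0.654
grip_force: 0.4
```

Emit:
arm_command(
  plan=[
    {"dx": 0.0007,"dy": 0,"dz": 0,"ax": 0,"ay": 0,"az": 0,"fingers": 0.06},
    {"dx": 0.0007,"dy": 0,"dz": 0,"ax": 0,"ay": 0,"az": 0,"fingers": 0.06},
  ],
)

```text
time_s: 9.15
position: [0.516, -0.0798, 0.0299]
tcp_rot: [[-1.0, 0.025, -0.0], [0.025, 1.0, 0.0], [0.0, 0.0, -1.0]]
contact_force: [0.7, 0.1, -0.0]
width: 0.657
grip_force: 0.4
```

Emit:
arm_command(
  plan=[
    {"dx": 0.0006,"dy": 0,"dz": 0,"ax": 0,"ay": 0,"az": 0,"fingers": 0.06},
    {"dx": 0.0,"dy": 0,"dz": 0,"ax": 0,"ay": 0,"az": 0,"fingers": 0.06},
  ],
)

```text
time_s: 9.35
position: [0.5153, -0.0798, 0.0298]
tcp_rot: [[-1.0, 0.025, -0.0], [0.025, 1.0, 0.0], [0.0, 0.0, -1.0]]
contact_force: [0.5, -0.4, -0.4]
width: 0.653
grip_force: 0.2
```

Emit:
arm_command(
  plan=[
    {"dx": 0.0006,"dy": 0,"dz": 0,"ax": 0,"ay": 0,"az": 0,"fingers": 0.06},
    {"dx": 0.0006,"dy": 0,"dz": 0,"ax": 0,"ay": 0,"az": 0,"fingers": 0.06},
  ],
)

```text
time_s: 9.55
position: [0.5143, -0.0798, 0.0299]
tcp_rot: [[-1.0, 0.025, 0.0], [0.025, 1.0, 0.0], [-0.0, 0.0, -1.0]]
contact_force: [1.7, -0.1, -0.4]
width: 0.654
grip_force: 0.4
```

Emit:
arm_command(
  plan=[
    {"dx": 0.0006,"dy": 0,"dz": 0,"ax": 0,"ay": 0,"az": 0,"fingers": 0.06},
  ],
)

```text
time_s: 9.65
position: [0.5137, -0.0797, 0.0299]
tcp_rot: [[-1.0, 0.025, 0.0], [0.025, 1.0, 0.0], [-0.0, 0.0, -1.0]]
contact_force: [1.7, 0.0, -0.9]
width: 0.652
grip_force: 0.4
```

Emit:
arm_command(
  plan=[
    {"dx": 0.0006,"dy": 0,"dz": 0,"ax": 0,"ay": 0,"az": 0,"fingers": 0.06},
  ],
)

```text
time_s: 9.75
position: [0.5131, -0.0797, 0.0299]
tcp_rot: [[-1.0, 0.025, 0.0], [0.025, 1.0, 0.0], [-0.0, 0.0, -1.0]]
contact_force: [1.1, -0.4, -1.0]
width: 0.653
grip_force: 0.8
```

Emit:
arm_command(
  plan=[
    {"dx": 0.0006,"dy": 0,"dz": 0,"ax": 0,"ay": 0,"az": 0,"fingers": 0.06},
  ],
)

```text
time_s: 9.85
position: [0.5131, -0.0797, 0.03]
tcp_rot: [[-1.0, 0.025, 0.001], [0.025, 1.0, -0.0], [-0.001, 0.0, -1.0]]
contact_force: [2.4, -0.7, -1.0]
width: 0.657
grip_force: 1.1
```

Emit:
arm_command(
  plan=[
    {"dx": 0.0006,"dy": 0,"dz": 0,"ax": 0,"ay": 0,"az": 0,"fingers": 0.06},
  ],
)

```text
time_s: 9.95
position: [0.513, -0.0797, 0.0301]
tcp_rot: [[-1.0, 0.025, 0.002], [0.025, 1.0, -0.0], [-0.002, -0.0, -1.0]]
contact_force: [4.0, -0.7, -1.0]
width: 0.651
grip_force: 1.7
```

```bash
python3 m.py; python3 -c "
from h import *
c=cam('wrist');save(c,'w4.png')"
```

```text
10.0 [ 0.513  -0.0797  0.0301] [ 2.9  0.5 -2.7] [-1.     0.025 -0.002]
green [ 0.46083542 -0.07903189] 0.05150155639648438
seal 2336 [0.020321   0.02802794] 54.056886908713686
scene [ 0.54071239 -0.07684009] 0.02888856315612793
seal 66 [-0.00835468  0.01146633] 126.07809730988646
side [ 0.45674601 -0.08354203] 0.0530251579284668
seal 43 [0.02092421 0.03200905] 56.82748920508858
```

View pics/w4.png

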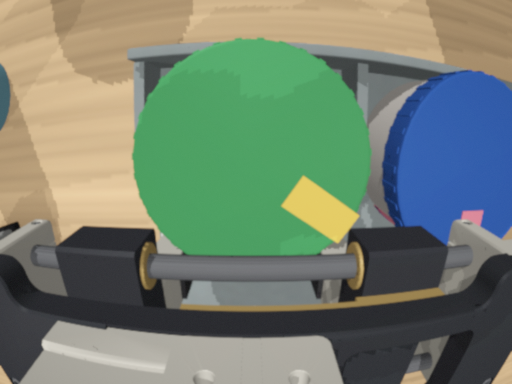

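The tub is against the back wall: the TCP stopped and force rose to 4 N. Lid centre is (0.461, −0.079), seal at 54°. Backing off, lifting and closing the fingers.

Emit:
arm_command(
  plan=[
    {"dx": -0.01,"dy": 0,"dz": 0,"ax": 0,"ay": 0,"az": 0,"fingers": 0.06},
    {"dx": -0.02,"dy": 0,"dz": 0,"ax": 0,"ay": 0,"az": 0,"fingers": 0.06},
    {"dx": 0,"dy": 0,"dz": -0.04,"ax": 0,"ay": 0,"az": 0,"fingers": 0.0},
    {"dx": 0,"dy": 0,"dz": -0.04,"ax": 0,"ay": 0,"az": 0,"fingers": 0.0},
    {"dx": 0.025,"dy": -0.015,"dz": 0,"ax": 0,"ay": 0,"az": 0,"fingers": 0.0},
    {"dx": 0.03,"dy": -0.016,"dz": 0,"ax": 0,"ay": 0,"az": 0,"fingers": 0.0},
    {"dx": 0,"dy": 0,"dz": 0.02,"ax": 0,"ay": 0,"az": 0,"fingers": 0.0},
    {"dx": 0,"dy": 0,"dz": 0,"ax": 0,"ay": 0,"az": 0,"fingers": 0.0},
    {"dx": 0,"dy": 0,"dz": 0,"ax": 0,"ay": 0,"az": 0,"fingers": 0.0},
  ],
)

```text
time_s: 11.05
position: [0.4858, -0.1096, 0.0896]
tcp_rot: [[-1.0, 0.025, -0.002], [0.025, 1.0, 0.001], [0.002, 0.001, -1.0]]
contact_force: [0.2, -0.5, 0.4]
width: 0.094
grip_force: 0.0
```

```bash
python3 m.py; python3 -c "
from h import *
c=cam('wrist');save(c,'w5.png')"
```

```text
11.1 [ 0.4866 -0.1096  0.09  ] [-0.9 -0.5 -1.1] [-1.     0.024  0.001]
green [ 0.46033527 -0.07961932] 0.051577606201171876
seal 916 [0.0211885  0.02535107] 50.11102310482201
scene [ 0.46717716 -0.07750006] 0.0538750114440918
seal 89 [0.0154163  0.02990955] 62.73203745788848
side [ 0.45724854 -0.08314827] 0.0530251579284668
seal 12 [0.01499546 0.02766419] 61.53995319407001
```

View pics/w5.png

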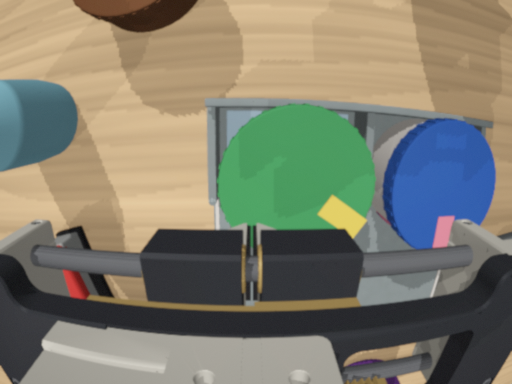

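The wrist view shows the tub home against the wall, lid centre (297,180), seal at (342,215), and the spray bottle well clear at the left. Descending slowly.

Emit:
arm_command(
  plan=[
    {"dx": 0,"dy": 0,"dz": 0.009,"ax": 0,"ay": 0,"az": 0,"fingers": 0.0},
    {"dx": 0,"dy": 0,"dz": 0.006,"ax": 0,"ay": 0,"az": 0,"fingers": 0.0},
    {"dx": 0,"dy": 0,"dz": 0.001,"ax": 0,"ay": 0,"az": 0,"fingers": 0.0},
    {"dx": 0,"dy": 0,"dz": 0.0008,"ax": 0,"ay": 0,"az": 0,"fingers": 0.0},
    {"dx": 0,"dy": 0,"dz": 0.0008,"ax": 0,"ay": 0,"az": 0,"fingers": 0.0},
  ],
)

```text
time_s: 11.75
position: [0.4861, -0.11, 0.0722]
tcp_rot: [[-1.0, 0.025, -0.0], [0.025, 1.0, 0.0], [0.0, 0.0, -1.0]]
contact_force: [0.8, -0.6, -0.2]
width: 0.003
grip_force: 0.0
```

Emit:
arm_command(
  plan=[
    {"dx": 0,"dy": 0,"dz": 0.0008,"ax": 0,"ay": 0,"az": 0,"fingers": 0.0},
    {"dx": 0,"dy": 0,"dz": 0.0008,"ax": 0,"ay": 0,"az": 0,"fingers": 0.0},
  ],
)

```text
time_s: 11.95
position: [0.4863, -0.1101, 0.0708]
tcp_rot: [[-1.0, 0.025, 0.0], [0.025, 1.0, -0.0], [-0.0, -0.0, -1.0]]
contact_force: [0.2, 0.8, -0.3]
width: 0.007
grip_force: 0.0
```

Emit:
arm_command(
  plan=[
    {"dx": 0,"dy": 0,"dz": 0.0008,"ax": 0,"ay": 0,"az": 0,"fingers": 0.0},
  ],
)

```text
time_s: 12.05
position: [0.4862, -0.1101, 0.0699]
tcp_rot: [[-1.0, 0.025, 0.0], [0.025, 1.0, -0.0], [-0.0, -0.0, -1.0]]
contact_force: [0.1, 0.9, 0.1]
width: 0.005
grip_force: 0.0
```

Emit:
arm_command(
  plan=[
    {"dx": 0,"dy": 0,"dz": 0.0008,"ax": 0,"ay": 0,"az": 0,"fingers": 0.0},
    {"dx": 0,"dy": 0,"dz": 0.0008,"ax": 0,"ay": 0,"az": 0,"fingers": 0.0},
  ],
)

```text
time_s: 12.25
position: [0.4862, -0.1101, 0.0683]
tcp_rot: [[-1.0, 0.025, 0.0], [0.025, 1.0, 0.0], [-0.0, 0.0, -1.0]]
contact_force: [0.0, 0.5, 0.6]
width: 0.007
grip_force: 0.0
```

Emit:
arm_command(
  plan=[
    {"dx": 0,"dy": 0,"dz": 0.0008,"ax": 0,"ay": 0,"az": 0,"fingers": 0.0},
  ],
)

```text
time_s: 12.35
position: [0.4864, -0.1103, 0.0678]
tcp_rot: [[-1.0, 0.025, 0.0], [0.025, 1.0, -0.0], [-0.0, -0.0, -1.0]]
contact_force: [-2.2, -0.0, 10.3]
width: 0.005
grip_force: 4.7
```

Emit:
arm_command(
  plan=[
    {"dx": 0,"dy": 0,"dz": 0.0006,"ax": 0,"ay": 0,"az": 0,"fingers": 0.0},
  ],
)

```text
time_s: 12.45
position: [0.4866, -0.1104, 0.0677]
tcp_rot: [[-1.0, 0.025, 0.001], [0.025, 1.0, -0.0], [-0.001, -0.0, -1.0]]
contact_force: [-2.0, 0.5, 12.0]
width: 0.004
grip_force: 6.3
```

Emit:
arm_command(
  plan=[
    {"dx": 0,"dy": 0,"dz": -0.0006,"ax": 0,"ay": 0,"az": 0,"fingers": 0.0},
  ],
)

```text
time_s: 12.55
position: [0.4866, -0.1102, 0.0681]
tcp_rot: [[-1.0, 0.025, 0.001], [0.025, 1.0, -0.0], [-0.001, -0.0, -1.0]]
contact_force: [-1.6, -0.8, 1.0]
width: 0.005
grip_force: 0.8
```

Emit:
arm_command(
  plan=[
    {"dx": 0,"dy": 0,"dz": 0,"ax": 0,"ay": 0,"az": 0,"fingers": 0.0},
  ],
)

```text
time_s: 12.65
position: [0.4866, -0.1102, 0.068]
tcp_rot: [[-1.0, 0.025, 0.001], [0.025, 1.0, -0.0], [-0.001, -0.0, -1.0]]
contact_force: [-1.2, -0.7, 4.7]
width: 0.001
grip_force: 2.6
```

Emit:
arm_command(
  plan=[
    {"dx": 0,"dy": 0,"dz": 0.0002,"ax": 0,"ay": 0,"az": 0,"fingers": 0.0},
    {"dx": 0.0008,"dy": -0.0007,"dz": 0,"ax": 0,"ay": 0,"az": 0,"fingers": 0.0},
  ],
)

```text
time_s: 12.85
position: [0.4865, -0.1105, 0.0679]
tcp_rot: [[-1.0, 0.025, 0.002], [0.025, 1.0, 0.0], [-0.002, 0.0, -1.0]]
contact_force: [0.8, 1.6, 5.5]
width: -0.001
grip_force: 2.8
```

Emit:
arm_command(
  plan=[
    {"dx": 0.0016,"dy": -0.0013,"dz": 0,"ax": 0,"ay": 0,"az": 0,"fingers": 0.0},
    {"dx": 0.0017,"dy": -0.0012,"dz": 0,"ax": 0,"ay": 0,"az": 0,"fingers": 0.0},
  ],
)

```text
time_s: 13.05
position: [0.4839, -0.1132, 0.068]
tcp_rot: [[-1.0, 0.025, 0.004], [0.025, 1.0, -0.0], [-0.004, -0.0, -1.0]]
contact_force: [2.4, 0.0, 4.9]
width: 0.004
grip_force: 2.2
```

Emit:
arm_command(
  plan=[
    {"dx": 0.0018,"dy": -0.0011,"dz": 0.0001,"ax": 0,"ay": 0,"az": 0,"fingers": 0.0},
    {"dx": 0.0018,"dy": -0.001,"dz": 0.0001,"ax": 0,"ay": 0,"az": 0,"fingers": 0.0},
    {"dx": 0.0019,"dy": -0.0009,"dz": 0,"ax": 0,"ay": 0,"az": 0,"fingers": 0.0},
  ],
)

```text
time_s: 13.35
position: [0.4786, -0.1167, 0.068]
tcp_rot: [[-1.0, 0.025, 0.004], [0.025, 1.0, -0.001], [-0.004, -0.001, -1.0]]
contact_force: [3.5, -1.3, 5.8]
width: 0.006
grip_force: 2.8
```

Emit:
arm_command(
  plan=[
    {"dx": 0.002,"dy": -0.0008,"dz": 0,"ax": 0,"ay": 0,"az": 0,"fingers": 0.0},
    {"dx": 0.002,"dy": -0.0007,"dz": 0,"ax": 0,"ay": 0,"az": 0,"fingers": 0.0},
    {"dx": 0.002,"dy": -0.0006,"dz": 0,"ax": 0,"ay": 0,"az": 0,"fingers": 0.0},
  ],
)

```text
time_s: 13.65
position: [0.4724, -0.1187, 0.068]
tcp_rot: [[-1.0, 0.025, 0.004], [0.025, 1.0, -0.001], [-0.004, -0.001, -1.0]]
contact_force: [4.1, -0.3, 6.1]
width: 0.005
grip_force: 2.9
```

```bash
python3 m.py
```

```text
13.7 [ 0.4719 -0.1189  0.0679] [ 2.5 -1.3  7.9] [-1.     0.025 -0.004]
green [ 0.45858411 -0.08365814] 0.051583927154541014
seal 158 [ 0.02528437 -0.03466714] -53.89497842803205
scene [ 0.48914263 -0.06173648] 0.053788291931152345
seal 189 [0.01748607 0.00052784] 1.7290323110526358
side [ 0.45799818 -0.08841456] 0.04990517044067383
```

Emit:
arm_command(
  plan=[
    {"dx": 0.0019,"dy": -0.0005,"dz": 0,"ax": 0,"ay": 0,"az": 0,"fingers": 0.0},
    {"dx": 0.002,"dy": -0.0004,"dz": 0,"ax": 0,"ay": 0,"az": 0,"fingers": 0.0},
    {"dx": 0.002,"dy": -0.0003,"dz": 0,"ax": 0,"ay": 0,"az": 0,"fingers": 0.0},
    {"dx": 0.002,"dy": -0.0002,"dz": 0,"ax": 0,"ay": 0,"az": 0,"fingers": 0.0},
  ],
)

```text
time_s: 14.2
position: [0.4644, -0.12, 0.068]
tcp_rot: [[-1.0, 0.025, 0.004], [0.025, 1.0, -0.001], [-0.004, -0.001, -1.0]]
contact_force: [4.1, -1.1, 6.4]
width: 0.01
grip_force: 2.9
```

Emit:
arm_command(
  plan=[
    {"dx": 0.002,"dy": -0.0001,"dz": 0,"ax": 0,"ay": 0,"az": 0,"fingers": 0.0},
    {"dx": 0.002,"dy": 0,"dz": 0,"ax": 0,"ay": 0,"az": 0,"fingers": 0.0},
    {"dx": 0.002,"dy": 0.0001,"dz": 0,"ax": 0,"ay": 0,"az": 0,"fingers": 0.0},
    {"dx": 0.002,"dy": 0.0002,"dz": 0,"ax": 0,"ay": 0,"az": 0,"fingers": 0.0},
  ],
)

```text
time_s: 14.6
position: [0.4564, -0.1197, 0.068]
tcp_rot: [[-1.0, 0.025, 0.004], [0.025, 1.0, -0.001], [-0.004, -0.001, -1.0]]
contact_force: [3.4, -0.5, 5.7]
width: 0.006
grip_force: 3.0
```

Emit:
arm_command(
  plan=[
    {"dx": 0.002,"dy": 0.0003,"dz": 0,"ax": 0,"ay": 0,"az": 0,"fingers": 0.0},
    {"dx": 0.002,"dy": 0.0004,"dz": 0,"ax": 0,"ay": 0,"az": 0,"fingers": 0.0},
    {"dx": 0.0019,"dy": 0.0005,"dz": 0,"ax": 0,"ay": 0,"az": 0,"fingers": 0.0},
  ],
)

```text
time_s: 14.9
position: [0.4505, -0.1184, 0.068]
tcp_rot: [[-1.0, 0.025, 0.004], [0.025, 1.0, -0.001], [-0.004, -0.001, -1.0]]
contact_force: [4.2, -2.2, 6.2]
width: 0.006
grip_force: 3.0
```

```bash
python3 m.py
```

```text
14.95 [ 0.45   -0.1182  0.0679] [ 3.  -0.1  8. ] [-1.     0.025 -0.003]
green [ 0.45071924 -0.08407099] 0.05018479537963867
seal 594 [ 0.03264961 -0.01779286] -28.5887960483694
scene [ 0.46860648 -0.08260493] 0.053898983001708985
seal 104 [0.03054888 0.00790541] 14.508676509442093
side [ 0.4544897  -0.09298572] 0.03967608261108398
seal 1 [-0.01535158  0.00038805] 178.55200327315094
```

Emit:
arm_command(
  plan=[
    {"dx": 0,"dy": 0,"dz": -0.002,"ax": 0,"ay": 0,"az": 0,"fingers": 0.0},
    {"dx": 0,"dy": 0,"dz": -0.01,"ax": 0,"ay": 0,"az": 0,"fingers": 0.0},
    {"dx": -0.03,"dy": 0.01,"dz": -0.04,"ax": 0,"ay": 0,"az": 0,"fingers": 0.0},
    {"dx": -0.05,"dy": 0.02,"dz": -0.05,"ax": 0,"ay": 0,"az": 0,"fingers": 0.0},
    {"dx": -0.04,"dy": 0.01,"dz": 0,"ax": 0,"ay": 0,"az": 0,"fingers": 0.0},
    {"dx": 0,"dy": 0,"dz": 0,"ax": 0,"ay": 0,"az": 0,"fingers": 0.0},
    {"dx": 0,"dy": 0,"dz": 0,"ax": 0,"ay": 0,"az": 0,"fingers": 0.0},
  ],
)

```text
time_s: 15.75
position: [0.5519, -0.0861, 0.1518]
tcp_rot: [[-1.0, 0.024, -0.002], [0.024, 1.0, 0.0], [0.002, 0.0, -1.0]]
contact_force: [-0.0, -0.4, -0.5]
width: 0.002
grip_force: 0.0
```

```bash
python3 m.py; python3 -c "
from h import *
c=cam('wrist');save(c,'w6.png')
b,r,_=lid(c,105,125,fish=True)
y=blob(c,(150,60,90),(179,255,255),b,0.05,fish=True);v=y.mean(0)-b;print(b,v,np.degrees(np.arctan2(v[1],v[0])))
"
```

```text
15.8 [ 0.5509 -0.0867  0.1514] [-0.9 -0.1 -0.2] [-1.     0.025  0.004]
green [ 0.46097055 -0.08494653] 0.051774024963378906
seal 722 [0.03427614 0.00775977] 12.756147394744133
scene [ 0.49462034 -0.12457052] 0.04573281478881836
seal 147 [0.01727753 0.00543243] 17.454268534444257
side [ 0.45821756 -0.08763474] 0.05313356018066406
seal 57 [0.03436995 0.01213998] 19.453978296519857
[0.46507907 0.03450832] [0.03536844 0.00272147] 4.4000314554394
```

View pics/w6.png

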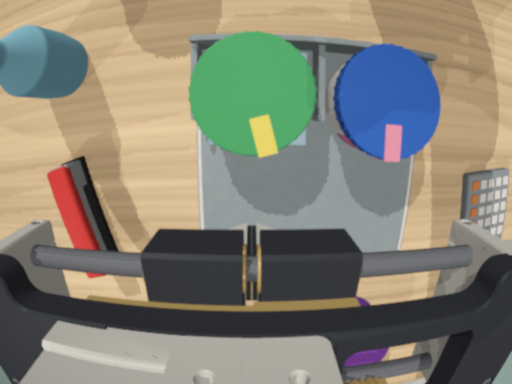

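The seal now points nearly to the front (seal at (263,137), lid (253,93)) and the pink label is undisturbed. I'll measure the seal's axis more exactly.

```bash
cat > ax.py <<'E'
from h import *
c=cam("wrist")
for h,lo,hi in(((45,85),(18,100,90),(35,255,255)),((105,125),(150,60,90),(179,255,255))):
    g,r,P=lid(c,*h,fish=True)
    f=least_squares(lambda x:np.linalg.norm(P-x[:2],axis=1)-.0515,g,loss="soft_l1",f_scale=.0007).x
    y=blob(c,lo,hi,f,0.049,fish=True); v=y.mean(0)-f
    l=cv2.fitLine((y*1000).astype(np.float32),cv2.DIST_L2,0,.01,.01).ravel()[:2]; l=l*np.sign(l[0]); 
    print("enc",g,"fit",f,"mean dir",np.degrees(np.arctan2(v[1],v[0])),"axis",np.degrees(np.arctan2(l[1],l[0])),len(y))
print(ctrl.read_state()["time_s"])
E
python3 ax.py
```

```text
enc [ 0.46093295 -0.08491692] fit [ 0.46130038 -0.08485867] mean dir 12.676087203768002 axis 12.633328 704
enc [0.46537976 0.0345871 ] fit [0.46593116 0.03545817] mean dir 2.900214088942573 axis -2.0746589 513
16.0
```

Emit:
arm_command(
  plan=[
    {"dx": 0.048,"dy": -0.019,"dz": 0,"ax": 0,"ay": 0,"az": 0,"fingers": 0.0},
    {"dx": 0.048,"dy": -0.019,"dz": 0,"ax": 0,"ay": 0,"az": 0,"fingers": 0.0},
    {"dx": 0,"dy": 0,"dz": 0.04,"ax": 0,"ay": 0,"az": 0,"fingers": 0.0},
    {"dx": 0,"dy": 0,"dz": 0.028,"ax": 0,"ay": 0,"az": 0,"fingers": 0.0},
    {"dx": 0,"dy": 0,"dz": 0.006,"ax": 0,"ay": 0,"az": 0,"fingers": 0.0},
    {"dx": 0,"dy": 0,"dz": 0,"ax": 0,"ay": 0,"az": 0,"fingers": 0.0},
    {"dx": 0,"dy": 0,"dz": 0,"ax": 0,"ay": 0,"az": 0,"fingers": 0.0},
    {"dx": 0,"dy": 0,"dz": 0,"ax": 0,"ay": 0,"az": 0,"fingers": 0.0},
  ],
)

```text
time_s: 16.8
position: [0.4601, -0.1212, 0.0795]
tcp_rot: [[-1.0, 0.025, 0.002], [0.025, 1.0, -0.0], [-0.002, -0.0, -1.0]]
contact_force: [1.4, -0.3, -0.2]
width: 0.005
grip_force: 0.0
```

Emit:
arm_command(
  plan=[
    {"dx": 0.006,"dy": -0.001,"dz": 0.005,"ax": 0,"ay": 0,"az": 0,"fingers": 0.0},
    {"dx": 0,"dy": 0,"dz": 0.003,"ax": 0,"ay": 0,"az": 0,"fingers": 0.0},
    {"dx": 0,"dy": 0,"dz": 0.0008,"ax": 0,"ay": 0,"az": 0,"fingers": 0.0},
    {"dx": 0,"dy": 0,"dz": 0.0008,"ax": 0,"ay": 0,"az": 0,"fingers": 0.0},
  ],
)

```text
time_s: 17.2
position: [0.4528, -0.1219, 0.0686]
tcp_rot: [[-1.0, 0.025, -0.0], [0.025, 1.0, 0.0], [0.0, 0.0, -1.0]]
contact_force: [0.3, 0.3, -0.7]
width: 0.002
grip_force: 0.0
```

Emit:
arm_command(
  plan=[
    {"dx": 0,"dy": 0,"dz": 0.0006,"ax": 0,"ay": 0,"az": 0,"fingers": 0.0},
  ],
)

```text
time_s: 17.3
position: [0.453, -0.1219, 0.0681]
tcp_rot: [[-1.0, 0.025, 0.0], [0.025, 1.0, 0.0], [-0.0, 0.0, -1.0]]
contact_force: [-0.2, -0.3, 2.4]
width: 0.002
grip_force: 1.4
```

Emit:
arm_command(
  plan=[
    {"dx": 0,"dy": 0,"dz": 0.0002,"ax": 0,"ay": 0,"az": 0,"fingers": 0.0},
    {"dx": 0,"dy": 0,"dz": 0,"ax": 0,"ay": 0,"az": 0,"fingers": 0.0},
  ],
)

```text
time_s: 17.5
position: [0.453, -0.122, 0.0681]
tcp_rot: [[-1.0, 0.025, 0.0], [0.025, 1.0, -0.0], [-0.0, -0.0, -1.0]]
contact_force: [-1.4, -0.7, 2.7]
width: 0.001
grip_force: 1.1
```

Emit:
arm_command(
  plan=[
    {"dx": 0,"dy": 0,"dz": 0.0003,"ax": 0,"ay": 0,"az": 0,"fingers": 0.0},
    {"dx": 0.001,"dy": 0.0002,"dz": 0,"ax": 0,"ay": 0,"az": 0,"fingers": 0.0},
  ],
)

```text
time_s: 17.7
position: [0.4529, -0.1219, 0.068]
tcp_rot: [[-1.0, 0.025, 0.002], [0.025, 1.0, -0.0], [-0.002, -0.0, -1.0]]
contact_force: [1.8, -0.3, 1.7]
width: 0.004
grip_force: 1.2
```

Emit:
arm_command(
  plan=[
    {"dx": 0.0019,"dy": 0.0005,"dz": 0,"ax": 0,"ay": 0,"az": 0,"fingers": 0.0},
    {"dx": 0.0019,"dy": 0.0006,"dz": 0,"ax": 0,"ay": 0,"az": 0,"fingers": 0.0},
  ],
)

```text
time_s: 17.9
position: [0.4492, -0.1207, 0.068]
tcp_rot: [[-1.0, 0.025, 0.002], [0.025, 1.0, -0.0], [-0.002, -0.0, -1.0]]
contact_force: [1.4, -1.1, 2.1]
width: 0.006
grip_force: 1.6
```

Pressure is low, so I'll press a little more and continue.

Emit:
arm_command(
  plan=[
    {"dx": 0.0008,"dy": 0.0003,"dz": 0.0003,"ax": 0,"ay": 0,"az": 0,"fingers": 0.0},
  ],
)

```text
time_s: 18.0
position: [0.4485, -0.1205, 0.0679]
tcp_rot: [[-1.0, 0.025, 0.003], [0.025, 1.0, -0.001], [-0.003, -0.001, -1.0]]
contact_force: [2.1, -1.3, 6.1]
width: -0.0
grip_force: 3.1
```

Emit:
arm_command(
  plan=[
    {"dx": 0.001,"dy": 0.0003,"dz": 0.0002,"ax": 0,"ay": 0,"az": 0,"fingers": 0.0},
  ],
)

```text
time_s: 18.1
position: [0.448, -0.1203, 0.0679]
tcp_rot: [[-1.0, 0.025, 0.003], [0.025, 1.0, -0.001], [-0.003, -0.001, -1.0]]
contact_force: [4.4, -1.5, 6.7]
width: 0.007
grip_force: 3.2
```

Emit:
arm_command(
  plan=[
    {"dx": 0.0019,"dy": 0.0007,"dz": 0,"ax": 0,"ay": 0,"az": 0,"fingers": 0.0},
    {"dx": 0.0018,"dy": 0.0008,"dz": 0,"ax": 0,"ay": 0,"az": 0,"fingers": 0.0},
  ],
)

```text
time_s: 18.3
position: [0.4445, -0.1188, 0.0679]
tcp_rot: [[-1.0, 0.025, 0.004], [0.025, 1.0, -0.001], [-0.004, -0.001, -1.0]]
contact_force: [3.9, -2.3, 5.0]
width: 0.003
grip_force: 2.7
```

```bash
python3 m.py|grep -A1 -e scene -e "\["
```

```text
18.35 [ 0.444  -0.1186  0.0679] [1.8 0.6 6.3] [-1.     0.025 -0.003]
green [ 0.44441815 -0.08296661] 0.04953605651855469
seal 563 [ 0.03231089 -0.01869613] -30.055068625044445
scene [ 0.46641454 -0.08310799] 0.05397994995117188
seal 99 [0.03250679 0.00198369] 3.492085307604892
side [ 0.45920443 -0.08842626] 0.03550686264038086
seal 9 [0.03824372 0.00368742] 5.507369576239492
```

Emit:
arm_command(
  plan=[
    {"dx": 0.0012,"dy": 0.0007,"dz": 0.0,"ax": 0,"ay": 0,"az": 0,"fingers": 0.0},
    {"dx": 0.0012,"dy": 0.0007,"dz": 0.0,"ax": 0,"ay": 0,"az": 0,"fingers": 0.0},
    {"dx": 0,"dy": 0,"dz": -0.002,"ax": 0,"ay": 0,"az": 0,"fingers": 0.0},
    {"dx": 0,"dy": 0,"dz": -0.01,"ax": 0,"ay": 0,"az": 0,"fingers": 0.0},
    {"dx": -0.03,"dy": 0.01,"dz": -0.04,"ax": 0,"ay": 0,"az": 0,"fingers": 0.0},
    {"dx": -0.05,"dy": 0.02,"dz": -0.05,"ax": 0,"ay": 0,"az": 0,"fingers": 0.0},
    {"dx": -0.04,"dy": 0.01,"dz": 0,"ax": 0,"ay": 0,"az": 0,"fingers": 0.0},
    {"dx": 0,"dy": 0,"dz": 0,"ax": 0,"ay": 0,"az": 0,"fingers": 0.0},
    {"dx": 0,"dy": 0,"dz": 0,"ax": 0,"ay": 0,"az": 0,"fingers": 0.0},
  ],
)

```text
time_s: 19.35
position: [0.5438, -0.0854, 0.1519]
tcp_rot: [[-1.0, 0.024, -0.002], [0.024, 1.0, 0.0], [0.002, 0.0, -1.0]]
contact_force: [-0.3, -0.8, -0.1]
width: 0.004
grip_force: 0.0
```

```bash
python3 ax.py;python3 -c "
from h import *
c=cam('wrist');save(c,'w7.png')"
```

```text
enc [ 0.46102533 -0.08450089] fit [ 0.46129104 -0.08437872] mean dir 0.0493338418963788 axis 2.2941628 686
enc [0.46505865 0.03475111] fit [0.46582472 0.03535991] mean dir 2.9681219689217455 axis -0.9018478 511
19.4
```

View pics/w7.png

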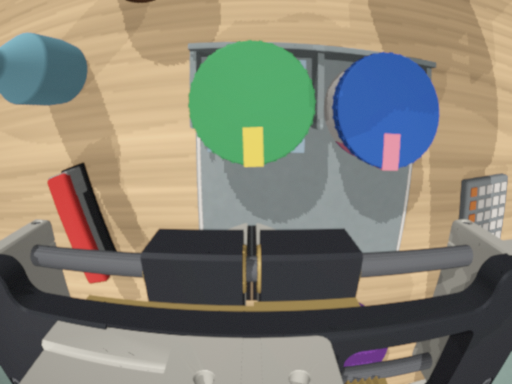

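The seal at (253,147) points straight out of the front under the lid at (253,102), within about 3° of the tray axis. The tub is against the back wall and nothing else has moved.

```bash
python3 -c "
from rig import ctrl
print(ctrl.close_job())"
```

```text
the job is handed in; nothing more can be done
None
```

I've handed the job in, with no verdict returned: by the wrist camera the tub is home against the back wall, about 5 mm off the bay's centre line, and its label faces the front within about 3°; no other item showed any movement.

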